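Flasks to the burnout carrier in casting order

TASK

The plaster in the four casting flasks has set: lift each flask off its rubber base and stand it upright, the same side down, in the round seats of the steel burnout carrier, one flask fully down in each seat. The flasks carry no job numbers, so keep the row in the same order: the flask that stood leftmost goes in the leftmost seat, and so on to the right. The fresh plaster cracks easily, so set every flask down gently and do not drop it or tip it over.

Things in the scene. Friction and masses are not known exactly. Their poses are not given: they have to be found in the camera images.
- flask_short: invested casting flask: plain bright steel tube, the shortest; 48 mm outside diameter, 50 mm tall, white set plaster inside almost up to its rim, about 0.28 kg. Loose. Origin: centre of its underside; z up along its axis. Grip it round the upper part of its wall.
- flask_beaded: invested casting flask: bright steel tube with two raised beads round it; 48 mm outside diameter, 58 mm tall, white set plaster inside almost up to its rim, about 0.30 kg. Loose. Origin: centre of its underside; z up along its axis. Grip it round the upper part of its wall.
- flask_drilled: invested casting flask: bright steel tube with rows of plaster-filled holes in its side; 48 mm outside diameter, 66 mm tall, white set plaster inside almost up to its rim, about 0.32 kg. Loose. Origin: centre of its underside; z up along its axis. Grip it round the upper part of its wall.
- flask_tall: invested casting flask: plain dark steel tube, the tallest; 48 mm outside diameter, 74 mm tall, white set plaster inside almost up to its rim, about 0.34 kg. Loose. Origin: centre of its underside; z up along its axis. Grip it round the upper part of its wall.
- base_short: round black rubber base on the board, the short flask starts in it. 66 mm across, 10 mm high; its collar stands 6 mm up round the flask's foot with about 1.5 mm play, so the flask lifts straight out. Fixed to the board. Origin: centre of its underside; the flask's underside rests 4 mm above it.
- base_beaded: round black rubber base on the board, the beaded flask starts in it. 66 mm across, 10 mm high; its collar stands 6 mm up round the flask's foot with about 1.5 mm play, so the flask lifts straight out. Fixed to the board. Origin: centre of its underside; the flask's underside rests 4 mm above it.
- base_drilled: round black rubber base on the board, the drilled flask starts in it. 66 mm across, 10 mm high; its collar stands 6 mm up round the flask's foot with about 1.5 mm play, so the flask lifts straight out. Fixed to the board. Origin: centre of its underside; the flask's underside rests 4 mm above it.
- base_tall: round black rubber base on the board, the tall flask starts in it. 66 mm across, 10 mm high; its collar stands 6 mm up round the flask's foot with about 1.5 mm play, so the flask lifts straight out. Fixed to the board. Origin: centre of its underside; the flask's underside rests 4 mm above it.
- board: plywood board 84 x 430 x 12 mm with a low batten at each end, fixed to the bench; the four bases stand on it in one row, 72 mm apart (each within 2 mm), in any order. Origin: centre of its underside; y runs along the row, towards the left as seen by the robot; x away from the robot. A loupe (39 x 21 x 21 mm) lies at its right end, beyond the bases.
- carrier: burnout carrier: steel plate 86 x 312 mm, top face at 18 mm, on four feet, with a wire handle beyond each end (24 mm high, 378 mm over both); fixed to the bench. It has four round seats in one row, each a recess 64 mm wide and 7 mm deep with drip holes in its floor. Origin: under its centre, at bench height; y runs along the row, towards the left as seen by the robot. Seat centres at y = +108, +36, -36 and -108 mm, x = 0; seat floors at z = 11 mm.

How it is judged:
At the end, for the whole second after the job is handed in: Each flask stands in the carrier seat with the same place in the row (counted from the left) as its rubber base has on the board: within 10 mm of the seat's centre along and across the row, its underside within 3 mm of the seat's floor, upright within 0.08 rad, at rest and released (((y of base_short in the frame of board between 0.088 and 0.128 m and y of flask_short in the frame of carrier between 0.098 and 0.118 m) or (y of base_short in the frame of board between 0.016 and 0.056 m and y of flask_short in the frame of carrier between 0.026 and 0.046 m) or (y of base_short in the frame of board between -0.056 and -0.016 m and y of flask_short in the frame of carrier between -0.046 and -0.026 m) or (y of base_short in the frame of board between -0.128 and -0.088 m and y of flask_short in the frame of carrier between -0.118 and -0.098 m)) and x of flask_short in the frame of carrier between -0.01 and 0.01 m and z of flask_short in the frame of carrier between 0.008 and 0.014 m and angle between each of flask_short, flask_beaded, flask_drilled, flask_tall's own z axis and vertical below 0.08 rad and linear speed of each of flask_short, flask_beaded, flask_drilled, flask_tall below 0.02 m/s and contact force between each of flask_short, flask_beaded, flask_drilled, flask_tall and the fingers below 0.1 N and ((y of base_beaded in the frame of board between 0.088 and 0.128 m and y of flask_beaded in the frame of carrier between 0.098 and 0.118 m) or (y of base_beaded in the frame of board between 0.016 and 0.056 m and y of flask_beaded in the frame of carrier between 0.026 and 0.046 m) or (y of base_beaded in the frame of board between -0.056 and -0.016 m and y of flask_beaded in the frame of carrier between -0.046 and -0.026 m) or (y of base_beaded in the frame of board between -0.128 and -0.088 m and y of flask_beaded in the frame of carrier between -0.118 and -0.098 m)) and x of flask_beaded in the frame of carrier between -0.01 and 0.01 m and z of flask_beaded in the frame of carrier between 0.008 and 0.014 m and ((y of base_drilled in the frame of board between 0.088 and 0.128 m and y of flask_drilled in the frame of carrier between 0.098 and 0.118 m) or (y of base_drilled in the frame of board between 0.016 and 0.056 m and y of flask_drilled in the frame of carrier between 0.026 and 0.046 m) or (y of base_drilled in the frame of board between -0.056 and -0.016 m and y of flask_drilled in the frame of carrier between -0.046 and -0.026 m) or (y of base_drilled in the frame of board between -0.128 and -0.088 m and y of flask_drilled in the frame of carrier between -0.118 and -0.098 m)) and x of flask_drilled in the frame of carrier between -0.01 and 0.01 m and z of flask_drilled in the frame of carrier between 0.008 and 0.014 m and ((y of base_tall in the frame of board between 0.088 and 0.128 m and y of flask_tall in the frame of carrier between 0.098 and 0.118 m) or (y of base_tall in the frame of board between 0.016 and 0.056 m and y of flask_tall in the frame of carrier between 0.026 and 0.046 m) or (y of base_tall in the frame of board between -0.056 and -0.016 m and y of flask_tall in the frame of carrier between -0.046 and -0.026 m) or (y of base_tall in the frame of board between -0.128 and -0.088 m and y of flask_tall in the frame of carrier between -0.118 and -0.098 m)) and x of flask_tall in the frame of carrier between -0.01 and 0.01 m and z of flask_tall in the frame of carrier between 0.008 and 0.014 m); the robot touches nothing.
It fails at once if a flask is tipped by more than 0.5 rad (angle between any of flask_short, flask_beaded, flask_drilled, flask_tall's own z axis and vertical above 0.5 rad).
It fails at once if a flask is dropped (falls freely by more than about 15 mm) ((linear speed of flask_short above 0.55 m/s and contact force between flask_short and the fingers below 0.1 N) or (linear speed of flask_beaded above 0.55 m/s and contact force between flask_beaded and the fingers below 0.1 N) or (linear speed of flask_drilled above 0.55 m/s and contact force between flask_drilled and the fingers below 0.1 N) or (linear speed of flask_tall above 0.55 m/s and contact force between flask_tall and the fingers below 0.1 N)).
It also fails if it takes over 96 s, if anything falls off the work surface, if the arm or the gripper's body presses on something with over 40 N, if the wrist force passes 120 N, or if a joint passes its speed limit or range.

ROBOT

A 6-joint arm with a two-finger parallel gripper is mounted at the origin on a cart in front of the work surface, level with it; the furniture and walls round the work are solid. World frame = base frame: x ahead of the robot, y to its left, z up, the work surface at z = 0. Lengths are in m, angles in rad, forces in N, time in s.
With the tool pointing down it reaches from about 0.375 to 0.9 m from the base axis. Payload 3.1 kg.
Tool frame: the origin (TCP) lies at the very end of the fingers, on their centre line; the grasp point (between the pads) lies 19 mm behind it; z points along the fingers, y is the direction in which the jaws open and shut (so a half turn about z gives the same grasp; the last joint's range is limited). The gripper opens to 85 mm and grips with 20 to 120 N. Pads are 22 mm wide; open, the fingers measure 114 mm over their backs; the gripper's body (76 mm by 85 mm) begins 54 mm behind the grasp point. The pads swing forward as they close: fully open they stand 13 mm farther back than shut.
Start: joints at [-1.327, 0.527, 1.433, -0, 1.181, -0.178], TCP at [0.256, -0.57, 0.231] pointing down, gripper open.
Joint ranges: [-3.08, 3.08], [-0.75, 2.2], [0.22, 2.44], [-1.43, 4.57], [0, 2.65], [-2.85, 2.85]. Speed limits (rad/s): [2.79, 2.79, 3.14, 3.14, 3.14, 3.14].

INTERFACE

Orientations are given as a unit quaternion [w, x, y, z].
In Python, from station import * gives the robot as it stands. The module is installed in compiled form; this text tells all that it offers. Calls block until the motion is done:
- move_pose(position, orientation): joint-space move of the TCP to a pose.
- movel(position, ori=None, max_speed=0.15, f_stop=None): straight line of the TCP; ori=None keeps the orientation; max_speed is the mean speed in m/s. With f_stop (N) it stops when the force on the tool has changed by that much, and returns True; else False.
- move_joints(angles): joint-space move.
- open_gripper() and gripper_close(effort=None): open the fingers fully, or close them until they stop; effort is the grip in N (None keeps the last).
- sleep(seconds).
- ik(position, orientation): joint angles nearest the present ones, or None.
- read_state(): the state.
- grab_frame(name): name is "scene" or "top" or "wrist"; returns the picture (480x640x3 uint8, red, green, blue); there is no depth.
- camera_params(name): a dict with "fovy" (degrees; the focal length in pixels is half the picture's height over the tangent of half this angle, whatever the lens; pixels are square), "cx", "cy" (the principal point, pixels), "camera_from_world" (4x4, takes a point from world to camera coordinates); the wrist camera has in their place "hand_eye" (4x4, takes a point from camera to tool coordinates, whose origin is the TCP and whose axes are the flange's). Camera axes: x right, y down, z forward; pixel columns grow to the right and rows downward; lengths in m; the calibration is good to about 2 mm. A picture is of the moment at which its call begins: read the wrist's pose just before it. camera_params takes no time and is no camera call.
A pose or a line that the arm cannot do raises IKError and nothing moves.
- hand_in(): hands the job in, once; it reports no verdict.
The state is a dict: "clock": time; "qpos": joint angles; "qd": joint speeds; "effort": joint torques, N m; "position": TCP position; "eef_rot": TCP orientation; "ft_force": force on the tool from outside, world axes, zero at the start; "wrist_torque": the same for the moment, N m; "opening": finger opening in m.
Only numpy, scipy, OpenCV 4.12 (cv2) and the standard library are available. Lean on these libraries where they do the work, as an engineer would, in place of code of your own. Each camera call takes 0.05 s, during which the arm holds its last target.

## Working session

There is one attempt and no reset: what is moved stays moved. The work goes in short steps, each a Python script; the robot and the scene stay as the last script left them, time stands still between calls to the robot, and variables do not carry over. Pictures are saved under pics/ and viewed, and the job is handed in when it is done.

```bash
mkdir -p pics; python3 - <<'E'
from station import *
import cv2
for n in ["scene","top","wrist"]:
    im=grab_frame(n); cv2.imwrite(f"pics/a_{n}.png",im[:,:,::-1])
    p=camera_params(n); print(n,p)
s=read_state(); print(s)
E
```

```text
scene {'fovy': 43.810157210830305, 'cx': 328.46110112235976, 'cy': 234.522428356892, 'camera_from_world': array([[ 0.65653724, -0.75421737,  0.01072443, -0.38147635],
       [-0.52205992, -0.4646173 , -0.71525115,  0.2999205 ],
       [ 0.54443759,  0.46399023, -0.69878522,  0.58311466],
       [ 0.        ,  0.        ,  0.        ,  1.        ]])}
top {'fovy': 47.97791791859993, 'cx': 322.16879414369356, 'cy': 247.692237941949, 'camera_from_world': array([[ 0.02406668, -0.99946902, -0.02196508, -0.01920801],
       [-0.98519675, -0.01998127, -0.17025896,  0.56575296],
       [ 0.16972967,  0.02573749, -0.98515452,  0.81335072],
       [ 0.        ,  0.        ,  0.        ,  1.        ]])}
wrist {'fovy': 66.27223308711898, 'cx': 319.52802963851605, 'cy': 239.8036652929683, 'hand_eye': array([[ 1.05280739e-03, -9.57470164e-01, -2.88530373e-01,
         7.36948613e-02],
       [ 9.99999298e-01,  8.51250281e-04,  8.24037693e-04,
        -9.78658706e-05],
       [-5.43379944e-04, -2.88531038e-01,  9.57470388e-01,
        -1.42692103e-01],
       [ 0.00000000e+00,  0.00000000e+00,  0.00000000e+00,
         1.00000000e+00]])}
{'clock': 0.15, 'qpos': array([-1.32646929e+00,  5.28262002e-01,  1.43363247e+00,  2.04032420e-05,
        1.18142312e+00, -1.78478337e-01]), 'qd': array([ 0.0011445 , -0.00211249, -0.00415568, -0.00068824,  0.00255259,
        0.00041164]), 'effort': array([ 3.03941151e-04, -4.42743659e+01, -1.78276527e+01, -2.58321634e-04,
        5.64342365e-03,  1.38851908e-05]), 'position': array([ 0.25635537, -0.56938469,  0.23054488]), 'eef_rot': array([-8.62310219e-04,  9.77737999e-01,  2.09827695e-01, -1.89614952e-05]), 'ft_force': array([-0.30341874, -0.57428581, -0.5062119 ]), 'wrist_torque': array([0.0363922 , 0.03547058, 0.05538707]), 'opening': 0.08505898334548422}
```

View pics/a_top.png

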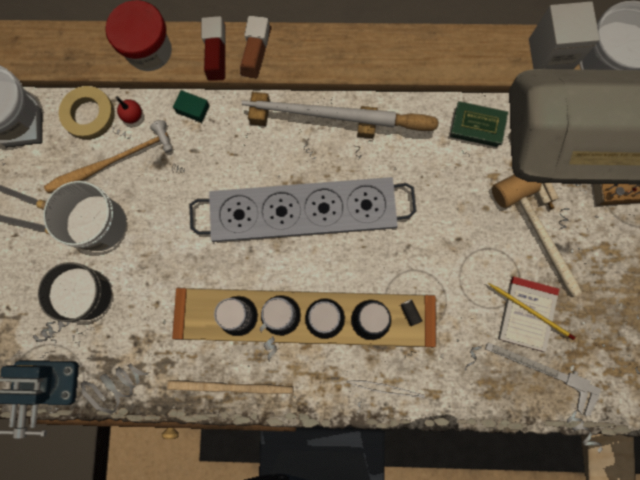

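View pics/a_scene.png

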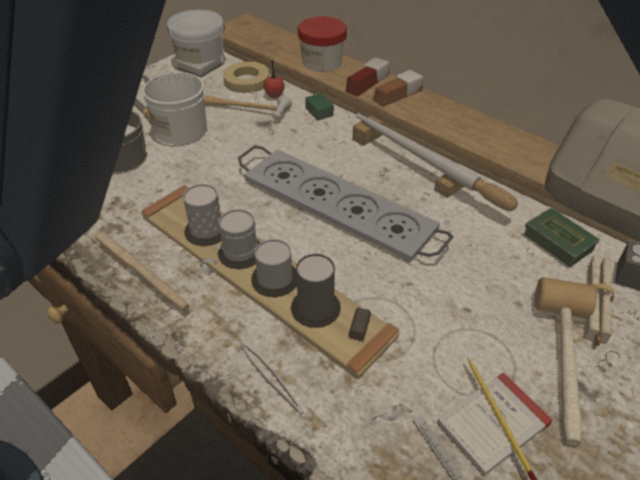

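View pics/a_wrist.png

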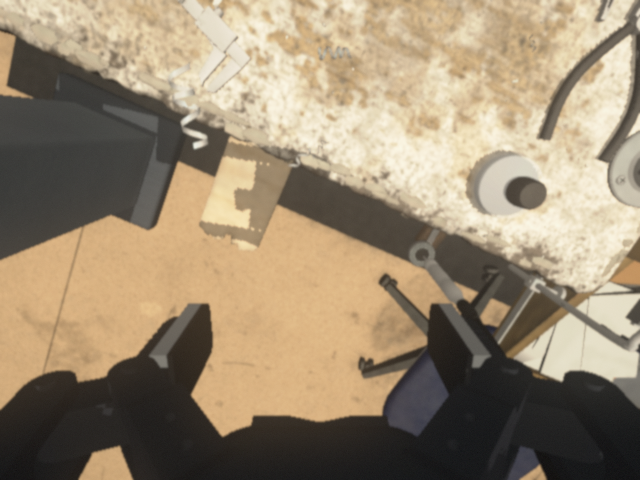

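The top view shows the row on the board, left to right: drilled (235,316), beaded (280,316), short (325,318), tall (371,320). The carrier seats are at (239,214), (281,211), (324,208) and (366,205). Next I'll get positions from these pixels.

```bash
cat > h.py <<'E'
import numpy as np, cv2
from scipy.spatial.transform import Rotation as R
def ray(px,p,T,z):
    f=240/np.tan(np.radians(p['fovy'])/2)
    d=np.array([(px[0]-p['cx'])/f,(px[1]-p['cy'])/f,1.])
    c=T[:3,3]; w=T[:3,:3]@d   # T = world_from_cam
    return c+w*(z-c[2])/w[2]
def tool_T(s):
    q=s['eef_rot']; T=np.eye(4); T[:3,:3]=R.from_quat([q[1],q[2],q[3],q[0]]).as_matrix(); T[:3,3]=s['position']; return T
E
python3 - <<'E'
from station import *
from h import *
im=cv2.imread('pics/a_top.png'); p=camera_params('top'); T=np.linalg.inv(p['camera_from_world'])
print('cam',T[:3,3])
hsv=cv2.cvtColor(im,cv2.COLOR_BGR2HSV)
print([hsv[y,x].tolist() for x,y in [(235,316),(280,316),(325,318),(371,320),(258,316),(239,214),(281,211),(260,225)]])
m=((hsv[:,:,2]>120)&(hsv[:,:,1]<60)).astype(np.uint8)*255
roi=np.zeros_like(m); roi[292:342,205:400]=m[292:342,205:400]
cs,_=cv2.findContours(roi,cv2.RETR_EXTERNAL,cv2.CHAIN_APPROX_NONE)
zs=dict(zip(range(4),[.082,.074,.066,.090]))
L=sorted([c for c in cs if cv2.contourArea(c)>300],key=lambda c:c[:,0,0].mean())
for i,c in enumerate(L):
    e=cv2.fitEllipse(cv2.convexHull(c)); print(np.round(e[0],1),np.round(e[1],1),ray(e[0],p,T,zs.get(i,0)).round(4))
for q in [(239,214),(281,211),(324,208),(366,205)]:
    cr=im[q[1]-9:q[1]+10,q[0]-9:q[0]+10].min(axis=2); mm=(cr<45); ys,xs=np.nonzero(mm)
    g=(q[0]-9+xs.mean(),q[1]-9+ys.mean()); print('seat',np.round(g,1),len(xs),ray(g,p,T,.011).round(4))
cv2.imwrite('pics/a_crop.png',cv2.resize(im[170:360,160:450],None,fx=2.7,fy=2.7,interpolation=cv2.INTER_CUBIC))
E
```

```text
cam [ 0.41979051 -0.02882696  0.89717874]
[[14, 45, 171], [14, 44, 162], [16, 43, 159], [14, 45, 163], [19, 129, 123], [150, 14, 18], [150, 13, 19], [9, 15, 122]]
[229.2 313.3] [29.7 30.4] [0.4569 0.1302 0.082 ]
[274.6 314.7] [28.6 36.4] [0.4568 0.0625 0.074 ]
[323.8 316.8] [28.9 29.2] [ 0.4557 -0.0122  0.066 ]
[374.  317.6] [27.9 28.4] [ 0.4552 -0.0871  0.09  ]
seat [238.8 214.2] 80 [0.6271 0.1367 0.011 ]
seat [281.1 211. ] 80 [0.6341 0.0653 0.011 ]
seat [323.4 207.4] 81 [ 0.6415 -0.0061  0.011 ]
seat [365.8 204.5] 82 [ 0.648  -0.0776  0.011 ]
```

View pics/a_crop.png

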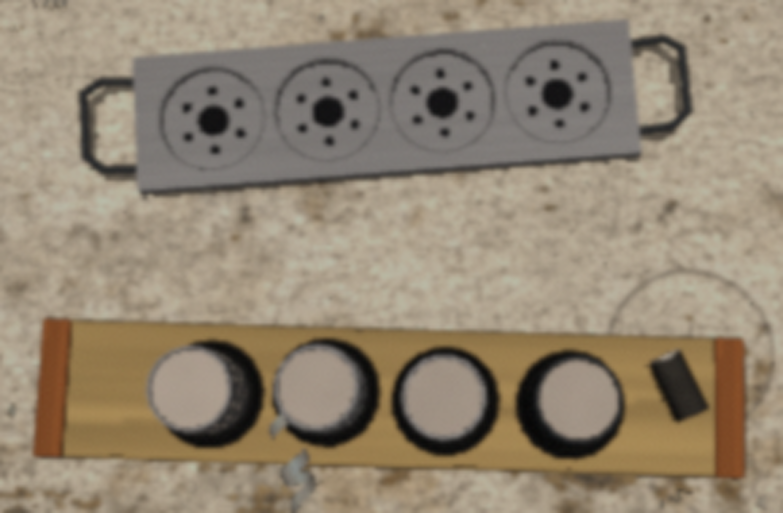

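```bash
cat >> h.py <<'E'
def quat(th,s=1):
    y=np.array([np.cos(th),np.sin(th),0])*s; z=np.array([0,0,-1.]); x=np.cross(y,z)
    q=R.from_matrix(np.stack([x,y,z],1)).as_quat(); return [q[3],q[0],q[1],q[2]]
E
python3 - <<'E'
from station import *
from h import *
for s in (1,-1):
    for x,y in [(.456,.13),(.455,-.087),(.627,.137),(.648,-.078)]:
        for z in (.035,.2):
            j=ik([x,y,z],quat(0 if x<.5 else .097,s)); print(s,x,y,z,None if j is None else np.round(j,2))
E
```

```text
1 0.456 0.13 0.035 [ 0.04  0.68  1.95 -0.    0.5   0.04]
1 0.456 0.13 0.2 [ 0.04  0.37  1.84 -0.    0.93  0.04]
1 0.455 -0.087 0.035 [-0.43  0.68  1.98 -0.    0.48 -0.43]
1 0.455 -0.087 0.2 [-0.43  0.36  1.86 -0.    0.92 -0.43]
1 0.627 0.137 0.035 [ 0.04  0.8   1.52 -0.    0.82 -0.06]
1 0.627 0.137 0.2 [ 0.04  0.58  1.42 -0.    1.14 -0.06]
1 0.648 -0.078 0.035 [-0.29  0.81  1.49 -0.    0.84 -0.39]
1 0.648 -0.078 0.2 [-0.29  0.6   1.39 -0.    1.15 -0.39]
-1 0.456 0.13 0.035 None
-1 0.456 0.13 0.2 None
-1 0.455 -0.087 0.035 [-0.43  0.68  1.98 -0.    0.48  2.71]
-1 0.455 -0.087 0.2 [-0.43  0.36  1.86 -0.    0.92  2.71]
-1 0.627 0.137 0.035 None
-1 0.627 0.137 0.2 None
-1 0.648 -0.078 0.035 [-0.29  0.81  1.49 -0.    0.84  2.75]
-1 0.648 -0.078 0.2 [-0.29  0.6   1.39 -0.    1.15  2.75]
```

```bash
python3 - <<'E'
from station import *
from h import *
import pickle
out={}
for n,pos,th in [('board',[.46,.0,.25],0),('carr',[.637,.0,.2],.097)]:
    move_pose(pos,quat(th)); sleep(.3)
    s=read_state(); im=grab_frame('wrist'); cv2.imwrite(f'pics/b_{n}.png',im[:,:,::-1]); out[n]=s
    print(s['clock'],s['position'],s['ft_force'])
pickle.dump(out,open('b.pkl','wb'))
E
```

```text
2.6167 [ 4.60103751e-01 -4.18204927e-04  2.49921077e-01] [-0.38359786 -1.084014    0.07293042]
3.7333 [ 6.36396676e-01 -3.70768545e-05  2.01037629e-01] [ 0.87329869 -0.15483489  0.35485852]
```

View pics/b_board.png

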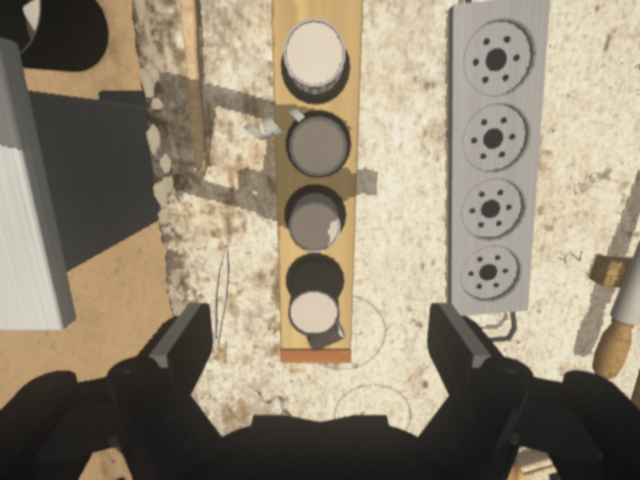

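View pics/b_carr.png

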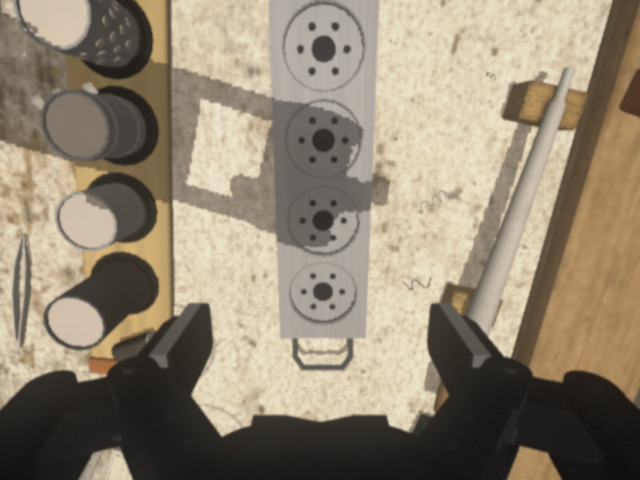

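The wrist views confirm the order: drilled top (314,54), beaded (318,145), short (314,222), tall (314,312). The seats in the second view are at (323,48), (323,140), (322,219) and (322,291). I'll compare both views numerically.

```bash
python3 - <<'E'
from station import *
from h import *
import pickle
o=pickle.load(open('b.pkl','rb')); p=camera_params('wrist')
def ell(im,c,r,cond):
    m=np.zeros(im.shape[:2],np.uint8); cv2.circle(m,c,r,255,-1)
    m&=cond.astype(np.uint8)*255
    cs,_=cv2.findContours(m,cv2.RETR_EXTERNAL,cv2.CHAIN_APPROX_NONE); k=max(cs,key=cv2.contourArea)
    return cv2.fitEllipse(cv2.convexHull(k))
im=cv2.imread('pics/b_board.png'); hsv=cv2.cvtColor(im,cv2.COLOR_BGR2HSV); T=tool_T(o['board'])@p['hand_eye']
sat=hsv[:,:,1]; v=hsv[:,:,2]
for n,c,z in [('dr',(314,54),.082),('be',(318,145),.074),('sh',(314,222),.066),('ta',(314,312),.09)]:
    e=ell(im,c,33,(sat<75)&(v>75)); print(n,np.round(e[0],1),np.round(e[1],1),ray(e[0],p,T,z).round(4))
print('manual',[ray(c,p,T,z).round(4)[:2] for c,z in [((314.5,54),.082),((318,145),.074),((314,222),.066),((314,312),.09)]])
dark=im.max(axis=2)<45
for c in [(496,60),(493,138),(490,209),(488,272)]:
    e=ell(im,c,12,dark); print('seat',np.round(e[0],1),ray(e[0],p,T,.011).round(4))
im=cv2.imread('pics/b_carr.png'); T=tool_T(o['carr'])@p['hand_eye']; dark=im.max(axis=2)<45
for c in [(323,48),(323,140),(322,219),(322,291)]:
    e=ell(im,c,15,dark); print('seat',np.round(e[0],1),np.round(e[1],1),ray(e[0],p,T,.011).round(4))
im=cv2.imread('pics/b_board.png')
cv2.imwrite('pics/b_crop.png',cv2.resize(im[0:340,260:370],None,fx=1.75,fy=1.75))
E
```

```text
dr [314.  54.] [64.8 66. ] [0.4561 0.1281 0.082 ]
be [317.4 145.4] [58.1 63.8] [0.4586 0.0599 0.074 ]
sh [314.7 223.4] [52.2 60.2] [ 0.456  -0.0097  0.066 ]
ta [315.7 316.3] [52.3 58.6] [ 0.4569 -0.0913  0.09  ]
manual [array([0.4565, 0.1281]), array([0.459 , 0.0602]), array([ 0.4553, -0.0083]), array([ 0.4553, -0.087 ])]Traceback (most recent call last):
  File "<stdin>", line 17, in <module>
  File "<stdin>", line 8, in ell
ValueError: max() iterable argument is empty
```

```bash
python3 - <<'E'
from station import *
from h import *
import pickle
o=pickle.load(open('b.pkl','rb')); p=camera_params('wrist')
for n,L in [('board',[(496,60),(493,138),(490,209),(488,272)]),('carr',[(323,48),(323,140),(322,219),(322,291)])]:
    im=cv2.imread(f'pics/b_{n}.png').max(axis=2); T=tool_T(o[n])@p['hand_eye']
    for c in L:
        cr=im[c[1]-14:c[1]+15,c[0]-14:c[0]+15].astype(float); t=(cr.min()+np.median(cr))/2
        ys,xs=np.nonzero(cr<t); d=np.hypot(xs-14,ys-14)<13; g=(c[0]-14+xs[d].mean(),c[1]-14+ys[d].mean())
        print(n,np.round(g,1),d.sum(),ray(g,p,T,.011).round(4))
E
```

```text
board [495.6  59.3] 349 [0.6265 0.1362 0.011 ]
board [492.8 138. ] 300 [0.6336 0.0645 0.011 ]
board [490.1 208.5] 259 [ 0.6406 -0.0072  0.011 ]
board [487.9 271.8] 215 [ 0.6477 -0.079   0.011 ]
carr [323.3  48.3] 386 [0.6265 0.1362 0.011 ]
carr [323.  139.9] 358 [0.6335 0.0644 0.011 ]
carr [322.5 219.9] 314 [ 0.6403 -0.0072  0.011 ]
carr [322.3 291.2] 270 [ 0.6473 -0.0791  0.011 ]
```

```bash
cat > job.py <<'E'
from station import *
from h import *
F={'drilled':((.4563,.129),.066,(.6267,.1363)),'beaded':((.458,.061),.058,(.6337,.0647)),
   'short':((.4556,-.0105),.050,(.6407,-.0069)),'tall':((.4553,-.087),.074,(.6477,-.0787))}
def st(t):
    s=read_state(); print(t,'t=%.2f'%s['clock'],s['position'].round(4),'op %.4f'%s['opening'],'f',s['ft_force'].round(2),'m',s['wrist_torque'].round(2)); return s
def pick(n,depth=.034,effort=45):
    (x,y),h,_=F[n]; gz=.016+h-depth
    open_gripper(); move_pose([x,y,gz+.09],quat(0)); movel([x,y,gz],max_speed=.08); st('down')
    gripper_close(effort); sleep(.2); st('closed')
    movel([x,y,gz+.012],max_speed=.03); st('lift12')
    movel([x,y,gz+.10],max_speed=.1); sleep(.2); st('up')
    return gz
def place(n,gz):
    x,y=F[n][2]; q=quat(.097)
    movel([x,y,gz+.10],q,max_speed=.12); sleep(.2); st('over')
    movel([x,y,gz+.005],max_speed=.1); sleep(.3); st('near')
    r=movel([x,y,gz-.009],max_speed=.012,f_stop=3.); print('stop',r); s=st('touch'); print('height vs nominal floor contact',round((s['position'][2]-(gz-.005))*1e3,2),'mm')
def release(n,gz):
    open_gripper(); sleep(.2); s=st('open')
    x,y,z=s['position']; movel([x,y,gz+.12],max_speed=.12); st('clear')
E
python3 - <<'E'
from job import *
gz=pick('drilled'); 
cv2.imwrite('pics/c_wr.png',grab_frame('wrist')[:,:,::-1]); cv2.imwrite('pics/c_sc.png',grab_frame('scene')[:,:,::-1])
E
```

```text
down t=6.19 [0.4566 0.129  0.0484] op 0.0854 f [-0.34 -0.44  0.05] m [ 0.    0.02 -0.01]
closed t=6.83 [0.4563 0.129  0.0485] op 0.0467 f [-1.01  0.03  5.81] m [-0.01  0.1   0.01]
lift12 t=7.38 [0.4563 0.129  0.0601] op 0.0468 f [ 0.27  0.69 -3.39] m [ 0.01  0.   -0.03]
up t=8.62 [0.4559 0.129  0.1474] op 0.0470 f [ 0.92 -0.22 -2.7 ] m [0.01 0.02 0.01]
```

View pics/c_wr.png

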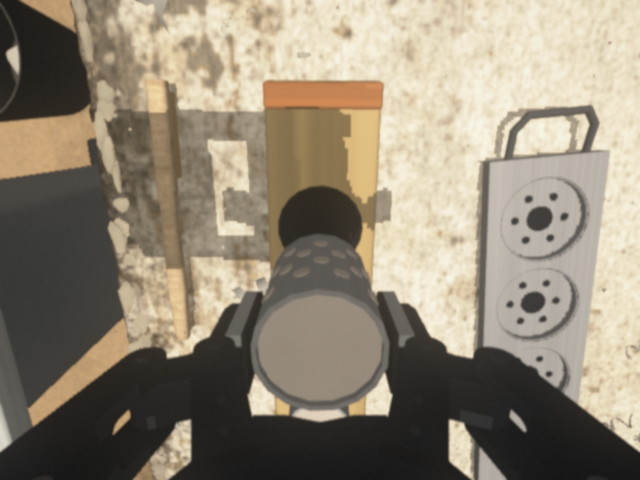

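View pics/c_sc.png

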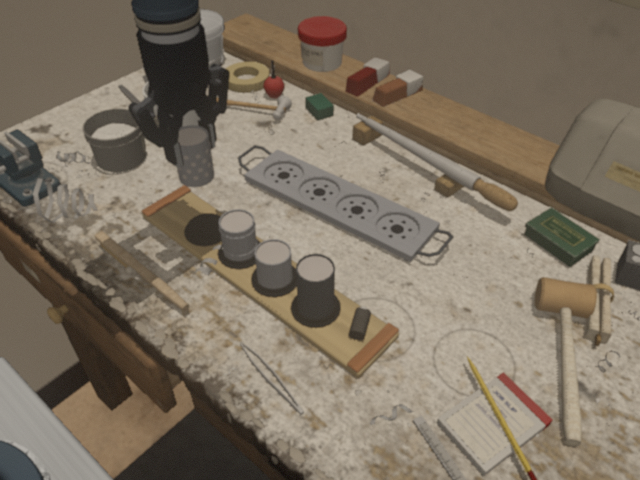

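The drilled flask hangs upright and centred in the jaws: its top is at (320,347) in the wrist view, and the base at (203,228) in the scene view is empty. Placing it now.

```bash
python3 - <<'E'
from job import *
gz=.016+.066-.034
place('drilled',gz)
E
```

```text
over t=10.49 [0.6263 0.1363 0.1481] op 0.0469 f [ 0.07  0.18 -2.67] m [ 0.   -0.    0.06]
near t=11.89 [0.627  0.1363 0.0536] op 0.0466 f [-1.13  0.73 -1.76] m [ 0.02 -0.03  0.06]
stop True
touch t=12.68 [0.6266 0.1363 0.0436] op 0.0474 f [ 0.13 -0.33  5.94] m [ 0.01 -0.05 -0.01]
height vs nominal floor contact 0.65 mm
```

Contact came within 0.7 mm of the floor height I expected. Releasing.

```bash
python3 - <<'E'
from job import *
release('drilled',.048)
cv2.imwrite('pics/d_wr.png',grab_frame('wrist')[:,:,::-1])
gz=pick('tall')
cv2.imwrite('pics/d_sc.png',grab_frame('scene')[:,:,::-1]); cv2.imwrite('pics/d_wr2.png',grab_frame('wrist')[:,:,::-1])
E
python3 -c "
import cv2,numpy as np
a=[cv2.imread(f'pics/d_{n}.png') for n in ('wr','sc','wr2')]
cv2.imwrite('pics/d_m.png',np.vstack([np.hstack([cv2.resize(a[0],(400,300)),cv2.resize(a[2],(400,300))]),np.hstack([cv2.resize(a[1][60:360,80:480],(400,300)),np.zeros((300,400,3),np.uint8)])]))"
```

```text
open t=13.34 [0.6252 0.1362 0.0421] op 0.0853 f [-0.02 -0.36 -0.23] m [ 0.   -0.    0.04]
clear t=14.54 [0.6245 0.1362 0.1671] op 0.0854 f [ 0.17 -0.28 -0.35] m [ 0.02 -0.    0.02]
down t=17.18 [ 0.4556 -0.0871  0.0564] op 0.0857 f [ 0.6  -0.04  0.35] m [0.02 0.03 0.01]
closed t=17.82 [ 0.4553 -0.087   0.0565] op 0.0468 f [-0.9  -0.12  4.94] m [0.06 0.16 0.08]
lift12 t=18.37 [ 0.4553 -0.087   0.068 ] op 0.0470 f [-0.26 -0.33 -3.84] m [-0.07 -0.01  0.01]
up t=19.60 [ 0.4549 -0.0868  0.1554] op 0.0469 f [ 0.26  0.03 -4.59] m [-0.03 -0.04 -0.06]
```

View pics/d_m.png

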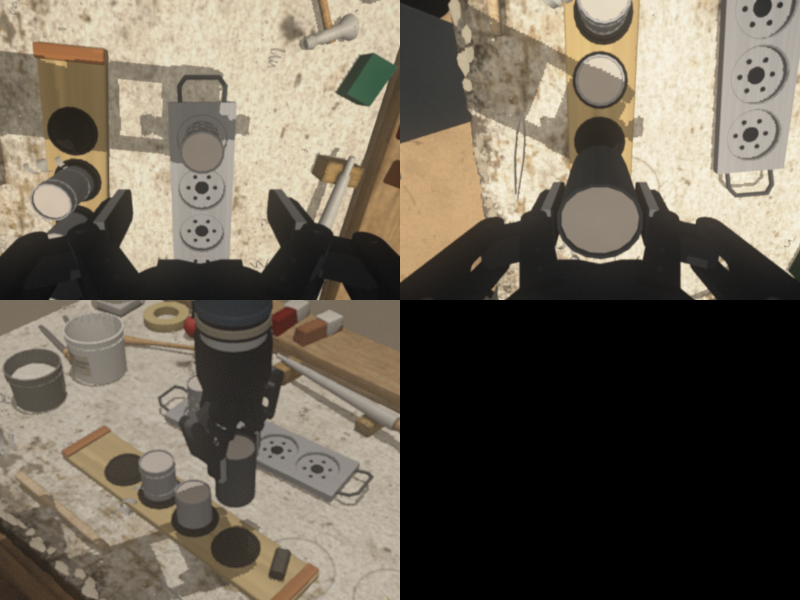

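The drilled flask stands in the leftmost seat, with its top at (203,148) in the montage. The tall flask is held upright at (600,220). I'll place it and pick the short one.

```bash
python3 - <<'E'
from job import *
gz=.016+.074-.034
place('tall',gz); release('tall',gz)
gz=pick('short')
cv2.imwrite('pics/e_sc.png',grab_frame('scene')[:,:,::-1]); cv2.imwrite('pics/e_wr.png',grab_frame('wrist')[:,:,::-1])
a=[cv2.imread(f'pics/e_{n}.png') for n in ('wr','sc')]
cv2.imwrite('pics/e_m.png',np.hstack([cv2.resize(a[0],(400,300)),a[1][60:360,80:480]]))
E
```

```text
over t=21.66 [ 0.6474 -0.0788  0.1561] op 0.0468 f [-0.11  0.89 -4.87] m [ 0.01 -0.04 -0.02]
near t=23.06 [ 0.648  -0.0788  0.0616] op 0.0470 f [ 0.02  0.38 -4.83] m [-0.   -0.01  0.05]
stop True
touch t=23.84 [ 0.6476 -0.0787  0.0516] op 0.0468 f [-0.4  -0.79  5.47] m [-0.03 -0.05 -0.01]
height vs nominal floor contact 0.6 mm
open t=24.51 [ 0.6459 -0.0782  0.0497] op 0.0856 f [-0.79 -0.01 -0.84] m [0.01 0.03 0.02]
clear t=25.71 [ 0.6453 -0.078   0.1751] op 0.0854 f [-0.18  0.2  -0.43] m [-0.04 -0.03  0.  ]
down t=28.05 [ 0.4559 -0.0106  0.0324] op 0.0856 f [ 0.16 -0.15 -0.23] m [-0.02 -0.03 -0.02]
closed t=28.69 [ 0.4556 -0.0105  0.0325] op 0.0467 f [-1.91 -0.4   5.49] m [-0.02  0.16 -0.02]
lift12 t=29.24 [ 0.4557 -0.0105  0.0441] op 0.0468 f [-0.58  0.1  -3.23] m [-0.02  0.    0.07]
up t=30.48 [ 0.4552 -0.0104  0.1314] op 0.0470 f [-1.05  0.29 -3.93] m [-0.02  0.04  0.1 ]
```

View pics/e_m.png

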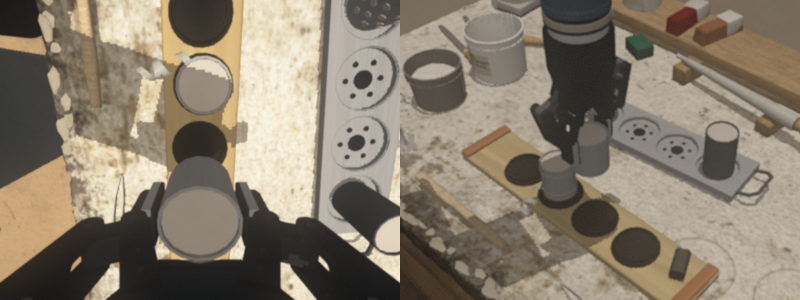

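The tall flask stands upright in the rightmost seat, and the short one is held straight. I'll place it, then transfer the beaded flask.

```bash
python3 - <<'E'
from job import *
gz=.016+.050-.034
place('short',gz); release('short',gz)
gz=pick('beaded')
cv2.imwrite('pics/f_sc.png',grab_frame('scene')[:,:,::-1]); cv2.imwrite('pics/f_wr.png',grab_frame('wrist')[:,:,::-1])
a=[cv2.imread(f'pics/f_{n}.png') for n in ('wr','sc')]
cv2.imwrite('pics/f_m.png',np.hstack([cv2.resize(a[0],(400,300)),a[1][60:360,80:480]]))
E
```

```text
over t=32.47 [ 0.6404 -0.0069  0.1321] op 0.0470 f [-0.37  0.24 -3.06] m [-0.   -0.   -0.02]
near t=33.87 [ 0.641  -0.0069  0.0376] op 0.0471 f [ 0.05  0.26 -3.16] m [0.01 0.03 0.07]
stop True
touch t=34.65 [ 0.6406 -0.0069  0.0276] op 0.0468 f [ 0.09 -0.2   5.88] m [ 0.04  0.   -0.02]
height vs nominal floor contact 0.62 mm
open t=35.32 [ 0.639  -0.0066  0.026 ] op 0.0854 f [-0.02  0.44 -0.02] m [-0.    0.01 -0.03]
clear t=36.52 [ 0.6383 -0.0065  0.1511] op 0.0856 f [-0.65 -0.83  0.51] m [ 0.05 -0.06 -0.04]
down t=38.81 [0.4583 0.061  0.0404] op 0.0852 f [-0.54 -0.21  0.31] m [-0.04 -0.04  0.04]
closed t=39.45 [0.4584 0.061  0.0406] op 0.0467 f [-0.48  1.23  6.27] m [0.03 0.12 0.02]
lift12 t=40.00 [0.458  0.061  0.0521] op 0.0472 f [-0.91  0.09 -3.64] m [-0.02  0.03 -0.05]
up t=41.23 [0.4576 0.061  0.1394] op 0.0468 f [-0.32 -0.33 -3.23] m [0.05 0.01 0.01]
```

View pics/f_m.png

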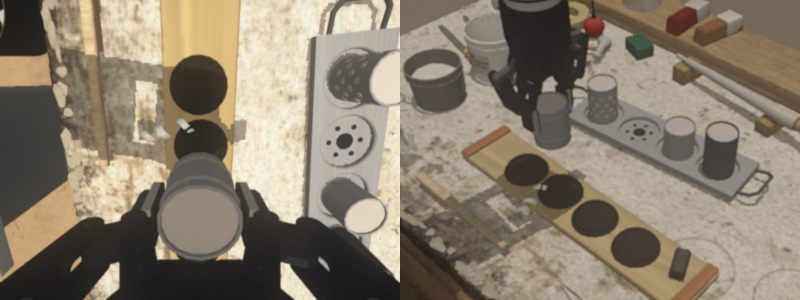

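The beaded flask is held straight, and only seat 2 is free. I'll place it, back the arm off and check.

```bash
python3 - <<'E'
from job import *
gz=.016+.058-.034
place('beaded',gz); release('beaded',gz)
s=read_state(); x,y,z=s['position']; movel([x,y,.22],max_speed=.15)
move_joints([-1.327,0.527,1.433,0,1.181,-0.178]); sleep(.3); st('home')
cv2.imwrite('pics/g_sc.png',grab_frame('scene')[:,:,::-1]); cv2.imwrite('pics/g_top.png',grab_frame('top')[:,:,::-1])
a=[cv2.imread(f'pics/g_{n}.png') for n in ('top','sc')]
cv2.imwrite('pics/g_m.png',np.hstack([cv2.resize(a[0][150:360,160:440],(400,300)),a[1][60:360,80:480]]))
p=camera_params('top'); T=np.linalg.inv(p['camera_from_world'])
hsv=cv2.cvtColor(a[0],cv2.COLOR_BGR2HSV); k=((hsv[:,:,2]>135)&(hsv[:,:,1]<70)).astype(np.uint8)*255
c0=np.array([.637,.0288])
for n,h in [('drilled',.066),('beaded',.058),('short',.05),('tall',.074)]:
    x,y=F[n][2]; C=p['camera_from_world']@[x,y,.011+h,1]; f=240/np.tan(np.radians(p['fovy'])/2)
    u=(int(round(p['cx']+f*C[0]/C[2])),int(round(p['cy']+f*C[1]/C[2])))
    m=np.zeros_like(k); cv2.circle(m,u,17,255,-1); cs,_=cv2.findContours(m&k,cv2.RETR_EXTERNAL,cv2.CHAIN_APPROX_NONE)
    c=max(cs,key=cv2.contourArea); e=cv2.fitEllipse(cv2.convexHull(c)); w=ray(e[0],p,T,.011+h)
    print(n,np.round(e[0],1),np.round(e[1],1),'err mm',((w[:2]-[x,y])*1e3).round(1))
E
```

```text
over t=43.15 [0.6334 0.0647 0.1401] op 0.0468 f [-0.05  0.86 -3.04] m [ 0.04 -0.02  0.  ]
near t=44.55 [0.634  0.0647 0.0455] op 0.0470 f [ 0.1  -0.27 -3.35] m [ 0.01  0.01 -0.01]
stop True
touch t=45.33 [0.6336 0.0647 0.0356] op 0.0466 f [-0.32  0.29  5.06] m [-0.02 -0.01  0.03]
height vs nominal floor contact 0.6 mm
open t=46.00 [0.6322 0.0648 0.0341] op 0.0856 f [0.2  1.62 0.09] m [ 0.02  0.02 -0.01]
clear t=47.20 [0.6315 0.0649 0.1591] op 0.0854 f [-0.17 -0.09 -0.51] m [-0.04  0.01  0.03]
home t=50.66 [ 0.2566 -0.5698  0.2315] op 0.0853 f [0.71 0.26 0.04] m [0.02 0.03 0.03]
drilled [231.5 205.1] [25.7 27.7] err mm [-0.5  0.4]
beaded [278.9 202.7] [25.4 27.1] err mm [-0.2 -1.5]
short [324.3 200.4] [25.  26.8] err mm [-0.1 -1.7]
tall [369.4 193. ] [25.3 26.3] err mm [-0.3 -0.2]
```

View pics/g_m.png

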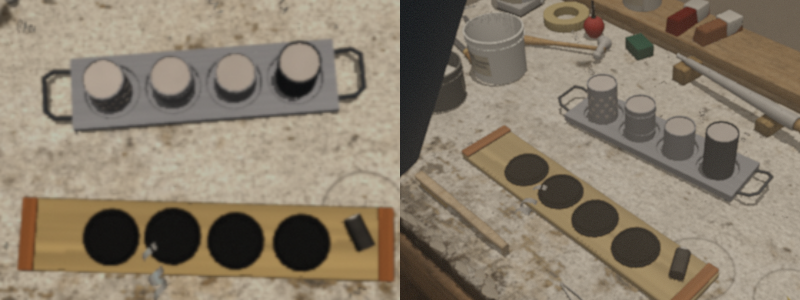

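All four flasks stand upright in the seats, in the order drilled, beaded, short, tall. Their tops are within 2 mm of the seat centres, and the arm is clear of everything.

```bash
python3 -c "
from station import *
print(hand_in())"
```

```text
the job is handed in; nothing more can be done
None
```

All four flasks are standing in the carrier in their original order, left to right: drilled, beaded, short, tall. The job is handed in; no verdict was reported.

I gripped each flask across the row, lifted it straight out and lowered it slowly until it touched the seat floor, then opened the gripper. The robot clock read about 51 s of the allowed 96 s at the last check.

Last checks:
- **Height:** each flask touched down about 0.6 mm from the expected seat-floor height.
- **Position:** the final top view put every flask top within about 1.7 mm of its seat centre.
- **Upright and clear:** all four looked upright in the pictures. I judged this by eye and did not measure the tilt. The arm was back at its start position with no load on the tool.

No check failed. The first position estimates from the top and wrist cameras differed by up to about 4 mm along the row, from uneven lighting on the plaster tops. I used values between them.

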